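Blow-off cabinet: shut the drawer, flip the catch, hold the valve lever

TASK

Blow the flange ring clean: push the cabinet's drawer fully shut with the ring lying in it, then flip the hand valve's red safety catch up and over to its open stop, and then take the valve's black T-handle and pull it towards you as far as it goes. The handle springs back when let go, so keep hold of it at full pull: the program finishes while the gripper is still holding it there. Leave the other things on the bench where they are.

Things in the scene. Friction and masses are not known exactly. Their poses are not given: they have to be found in the camera images.
- cabinet: grey air blow-off cabinet fixed to the bench, 180 mm wide, 220 mm deep, 130 mm high, a round filter on its rear top. Origin: on the bench, under the middle of its front face (plane of the drawer opening). Its x axis points into the cabinet, so its -x looks out of the drawer side (towards the robot), y to its left, z up
- drawer (a joint): how far the cabinet's blue-fronted drawer is pulled out, in m: 0 fully shut, at most 0.12; opens along the cabinet's -x. Slides with about 2 N of friction and stays where it is left
- drawer_handle (a point): middle of the drawer's black bar handle: a level bar 14 mm thick, 110 mm long along the cabinet's y, 90 mm above the bench, its centre line 35 mm out from the drawer's front; two stand-offs at 45 mm either side of the middle. Moves with the drawer
- drawer_floor (a point): middle of the drawer's inner floor (26 mm above the bench; inside 161 mm along x, 148 mm wide, sides 40 mm high). Moves with the drawer
- flange_ring: dark steel flange ring lying loose and flat in the drawer, 90 mm outside, 54 mm inside, 12 mm high, about 0.25 kg. Origin: centre of its underside
- valve_stand: hand valve on a 150 x 150 mm dark base plate fixed to the bench, with green cheeks, a small gauge behind the lever. Origin: on the bench, right under the lever's pivot. x points from the side to which the lever is pulled to the gauge side (away from the robot), y to its left, z up
- catch (a joint): the red safety catch, in rad: 0 = down, lying level across the front of the lever and blocking it (the lever then has only about 0.06 rad of play); grows as the free end is lifted and swung up and over to the stand's +y side; 2.1 = open stop. It turns about an axis along the stand's x. It drops by its own light weight to whichever stop is nearer: past upright (1.57) it falls over to the open stop and stays
- catch_pin (a point): point to grip on the catch: a red round pin 14 mm in diameter, along the stand's x, standing 66 mm out from the catch bar towards -x; this point is on its axis, 41 mm out from the bar and 25 mm from its free end, 65 mm from the catch's turning axis. At catch 0 it is 120 mm above the bench, at the stand's x = -42, y = -15 mm. The pin can be pinched from above and turns between the fingers as it is carried round
- catch_hinge (a point): point on the catch's turning axis level with catch_pin: the stand's x = -42, y = +50, z = 120 mm. Fixed
- lever (a joint): the valve's steel lever (16 mm thick), in rad: 0 = released, leaning 0.3 rad away, towards the stand's +x; grows as its top is pulled towards the stand's -x; 0.8 = full pull, end stop, leaning 0.5 rad towards -x. A spring takes it back to 0 whenever it is let go: about 2.5 N at the handle at the start, 9 N at full pull
- handle_middle (a point): the black T-handle on top of the lever: a level round bar 22 mm thick and 150 mm long along the stand's y. This point: middle of the bar, over the steel lever, 200 mm from the lever's pivot, 241 mm above the bench when released and 226 mm at full pull. Does not turn relative to the lever
- handle_grip (a point): point to grip on the T-handle: on the bar's axis, 42 mm to the stand's -y side of its middle, clear of the lever below
- lever_hinge (a point): the lever's pivot, 50 mm above the bench; the axis is along the stand's y. Fixed
- bushing: bystander: brass bushing, 42 mm across, 28 mm high. Loose on the bench, leave alone. Origin: underside centre
- bolt_jar: bystander: amber glass jar, 60 mm across, 85 mm high. Loose on the bench, leave alone. Origin: underside centre
- wrench: bystander: steel wrench lying flat. Loose on the bench, leave alone. Origin: underside
- mug: bystander: white mug, 76 mm across, 85 mm high. Loose on the bench, leave alone. Origin: underside centre
- gasket_ring: bystander: black rubber gasket ring, 120 mm across, 10 mm high. Loose on the bench, leave alone. Origin: underside centre
- screwdriver: bystander: yellow-handled screwdriver lying flat. Loose on the bench, leave alone. Origin: underside
- oil_tin: bystander: copper oil tin with a thin spout, 68 mm across, 150 mm high. Loose on the bench, leave alone. Origin: underside centre
Things that resemble listed ones, but are neither listed nor needed, are in the scene too. What is shaped like the flange_ring but green or pink is not meant.

How it is judged:
By the outcome, as a careful person would: the job done as asked, in the order asked, and still so for the second after the job is handed in, while the arm keeps its last pose, push and grip.
It also fails if it takes over 62 s, if anything falls off the work surface, if the arm or the gripper's body presses on something with over 40 N, if the wrist force passes 120 N, or if a joint passes its speed limit or range.

ROBOT

A 6-joint arm with a two-finger parallel gripper is mounted at the origin on the work surface. World frame = base frame: x ahead of the robot, y to its left, z up, the work surface at z = 0. Lengths are in m, angles in rad, forces in N, time in s.
With the tool pointing down it reaches from about 0.3 to 0.85 m from the base axis. Payload 5.4 kg.
Tool frame: the origin (TCP) lies between the finger pads; the fingertips stand 22 mm ahead of it and the grasp point (between the pads) lies 3 mm ahead of it (arm.nose_length is the distance from the TCP to the fingertips, in m); z points along the fingers, y is the direction in which the jaws open and shut (so a half turn about z gives the same grasp; the last joint's range is limited). The gripper opens to 85 mm and grips with 20 to 120 N. Pads are 22 mm wide; open, the fingers measure 114 mm over their backs; the gripper's body (76 mm by 85 mm) begins 54 mm behind the grasp point. The pads swing forward as they close: fully open they stand 13 mm farther back than shut.
Start: joints at [1.079, 0.158, 1.597, -0, 1.386, -0.21], TCP at [0.16, 0.552, 0.253] pointing down, gripper open.
Joint ranges: [-2.91, 2.91], [-0.94, 2.29], [0.18, 2.7], [-1.29, 4.43], [0.17, 2.64], [-3, 3]. Speed limits (rad/s): [2.57, 2.57, 3.14, 3.14, 3.14, 3.14].

INTERFACE

Orientations are given as a unit quaternion [x, y, z, w].
In Python, from workcell import readout, cams, job, arm gives the robot as it stands.
- The arm moves only by the tool carry_out, never from a script. Its argument "increments" is a list that holds one entry, the list of rows, each a list of 7 numbers: the shift along the tool's x, y, z in mm, then the turn, a rotation vector about the tool's x, y, z in rad, then the closure in counts, from 0 (fully open) to 255 (shut). A call has 1 to 12 rows; each row is the pose to reach, as a shift and turn from the pose commanded when the call began, along the tool's axes at that moment; what a row does not reach only later rows make up. A row lasts 1/8 s, in which the tool goes at most 62.5 mm and 10.7 degrees, less where a joint would pass 70% of its speed; a pose out of reach is approached as far as the arm can. A call with a gripper value outside its range is refused whole. The fingers move at their own pace and stop on an object; "grip_force" is the grip in N (left out, the last holds). Time passes only in rows, so rows that repeat a pose let the fingers close. It gives the time, the measured TCP pose, the force and the opening at its end, in the units of the state.
- readout.observe(): the state, without advancing time (a new reading comes with each control period).
- cams.read_camera(name): name is "scene" or "top" or "wrist"; returns a dict with "pixels" (384x512x3 uint8, red, green, blue), "depth" (384x512 float32, m along the optical axis (not along the pixel's ray), 0 where there is no reading), "fx", "fy", "cx", "cy" (pixels), "k1" (the pictures are not rectified: a ray, as slopes to the right and down, at radius r is drawn at 1 + k1 r^2 times it, then the intrinsics apply), "R" (3x3) and "t" (3): a world point X has camera coordinates R X + t. Camera axes: x right, y down, z forward; pixel columns grow to the right and rows downward; lengths in m; the calibration is good to about 2 mm. A picture is of the moment at which its call begins.
- job.hand_in(): hands the job in, once; it reports no verdict.
The state is a dict: "clock": time; "joint_pos": joint angles; "joint_velocities": joint speeds; "tau": joint torques, N m; "position": TCP position; "tcp_rot": TCP orientation; "ft_force": force on the tool from outside, world axes, zero at the start; "torque": the same for the moment, N m; "grip_width": finger opening in m.
Only numpy, scipy, OpenCV 4.12 (cv2) and the standard library are available. Lean on these libraries where they do the work, as an engineer would, in place of code of your own. Each camera call takes 0.05 s, during which the arm holds its last target.

## Working session

There is one attempt and no reset: what is moved stays moved. The work goes in short steps, Python scripts to look and compute and a tool call to move; the robot and the scene stay as the last step left them, time stands still between calls to the robot, and variables do not carry over. Pictures are saved under pics/ and viewed, and the job is handed in when it is done.

Besides the shell and the picture viewer there is one more tool, called after ">>>" as name([rows], argument=value, ...), one row to a line, values as JSON. carry_out: Moves the arm, as the interface text tells. Its arguments: {"type":"object","properties":{"increments":{"type":"array"},"grip_force":{"type":"number"}},"required":["increments"]}

```bash
ls; mkdir -p pics; cat > h.py <<'E'
import numpy as np, cv2
from workcell import readout, cams, job, arm
def snap(n,f):
    c=cams.read_camera(n); cv2.imwrite('pics/'+f+'.png',cv2.cvtColor(c['pixels'],cv2.COLOR_RGB2BGR)); np.savez('pics/'+f+'.npz',**c); return c
def pts(c):
    h,w=c['depth'].shape; u,v=np.meshgrid(np.arange(w),np.arange(h))
    K=np.array([[c['fx'],0,c['cx']],[0,c['fy'],c['cy']],[0,0,1]],float)
    p=cv2.undistortPoints(np.stack([u,v],-1).reshape(-1,1,2).astype(np.float64),K,np.array([c['k1'],0,0,0.])).reshape(h,w,2)
    d=c['depth']; X=np.dstack([p[...,0]*d,p[...,1]*d,d]); return (X-np.array(c['t']))@np.array(c['R'])
E
python3 - <<'E'
from h import *
for n in('scene','top','wrist'): snap(n,n+'0')
print(readout.observe()); print(arm.nose_length)
E
```

```text
pics
{'clock': 0.15, 'joint_pos': array([ 1.07887107e+00,  1.58920469e-01,  1.59797450e+00, -6.74959526e-06,
        1.38618680e+00, -2.10100053e-01]), 'joint_velocities': array([-0.0009118 , -0.00378754, -0.00384586,  0.00153303, -0.00019155,
       -0.00270794]), 'tau': array([ 1.57622658e-04, -3.96377420e+01, -3.31784070e+01, -2.32046468e-04,
        5.46787429e-03, -4.41155635e-05]), 'position': array([0.15972158, 0.55191115, 0.25251816]), 'tcp_rot': array([ 1.40446073e-01,  9.90088050e-01, -7.00302703e-04, -2.52902019e-04]), 'ft_force': array([ 0.04659105, -0.23855222, -0.75891461]), 'torque': array([-0.05870746, -0.04041514,  0.03272763]), 'grip_width': 0.08562577468225176}
0.022
```

View pics/scene0.png

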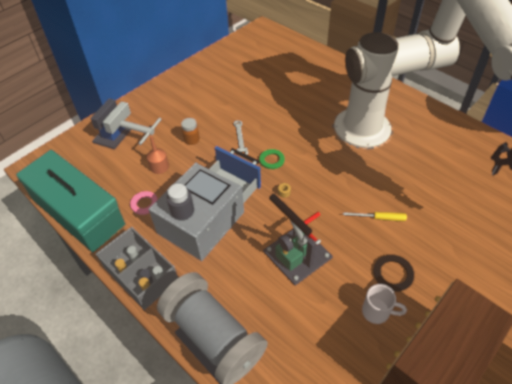

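View pics/top0.png

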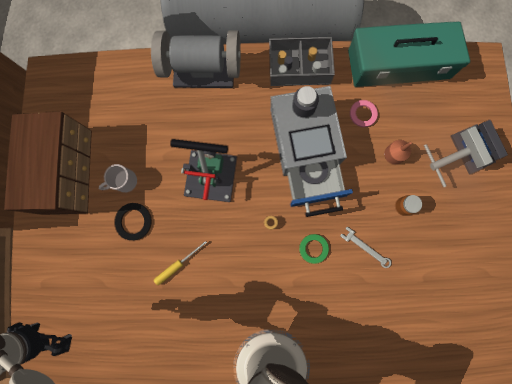

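View pics/wrist0.png

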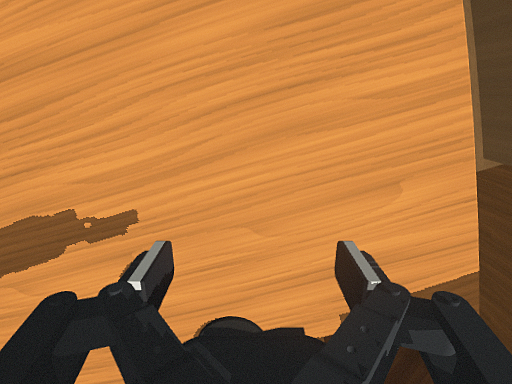

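Top view: the cabinet is at (310,140), with its drawer open. The dark ring lies in the drawer at (315,172). The drawer handle is at (323,210), the valve stand at (210,175), its red catch bar at (195,178) with the pin near (207,190), and the T-handle at (198,146). The rings at (315,249) green and (364,112) pink are decoys. Next I enlarge and measure.

```bash
python3 - <<'E'
from h import *
c=dict(np.load('pics/top0.npz')); im=cv2.imread('pics/top0.png')
P=pts(c); np.save('pics/P.npy',P)
print(c['R'],c['t'],c['fx'])
cv2.imwrite('pics/crop1.png',np.hstack([cv2.resize(im[125:215,165:255],(400,400),interpolation=2),cv2.resize(im[130:220,270:360],(400,400),interpolation=2)]))
def q(u,v): print((u,v),P[v,u].round(3))
for u,v in [(272,120),(343,160),(290,203),(350,190),(306,213),(341,206),(315,170),(323,210),(198,146),(172,143),(226,149),(205,184),(185,175),(270,222),(315,249)]: q(u,v)
hsv=cv2.cvtColor(im,cv2.COLOR_BGR2HSV)
H,S,V=cv2.split(hsv)
def st(name,m,lo,hi):
    m=m&(P[...,2]>lo)&(P[...,2]<hi); 
    p=P[m]; v,u=np.nonzero(m); print(name,m.sum(),p.mean(0).round(4),p.min(0).round(3),p.max(0).round(3),u.min(),u.max(),v.min(),v.max()); return p
def fit(p):
    m=p.mean(0);w=np.linalg.svd(p[:,:2]-m[:2])[2][0];t=(p[:,:2]-m[:2])@w;print('dir',w,np.degrees(np.arctan2(w[1],w[0])),'ext',t.min(),t.max(), 'mid',m[:2]+w*(t.min()+t.max())/2)
box=np.zeros(H.shape,bool);box[130:215,165:245]=1
red=((H<8)|(H>172))&(S>150)&(V>80)
p=st('red',box&red,.08,.2);fit(p)
p=st('bar',box&(V<60),.2,.27);fit(p)
box[:]=0;box[180:225,280:360]=1
p=st('blue',box&(H>100)&(H<125)&(S>120),.04,.2);fit(p)
p=st('dh',box&(V<70),.07,.12);fit(p)
E
```

```text
[[-0.02418657 -0.99950155 -0.02028927]
 [-0.9885029   0.02694061 -0.14878245]
 [ 0.14925489  0.01645747 -0.98866179]] [0.0310681  0.56275724 1.13518737] 385.63521735128813
(272, 120) [ 0.762 -0.023  0.031]
(343, 160) [ 0.617 -0.23   0.081]
(290, 203) [ 0.494 -0.069  0.06 ]
(350, 190) [ 0.521 -0.237  0.119]
(306, 213) [ 0.461 -0.111  0.1  ]
(341, 206) [ 0.478 -0.214  0.096]
(315, 170) [ 0.598 -0.152  0.026]
(323, 210) [ 0.468 -0.161  0.098]
(198, 146) [0.629 0.172 0.252]
(172, 143) [0.638 0.239 0.255]
(226, 149) [0.619 0.1   0.251]
(205, 184) [0.549 0.175 0.125]
(185, 175) [0.598 0.259 0.003]
(270, 222) [ 0.442 -0.008  0.002]
(315, 249) [ 0.355 -0.145 -0.002]
red 213 [0.5599 0.1817 0.1272] [0.506 0.149 0.115] [0.588 0.236 0.135] 184 214 171 199
dir [-0.80655753 -0.5911556 ] -143.76094391887784 ext -0.054231250566165824 0.05030272950077499 mid [0.56150397 0.18286511]
bar 429 [0.6297 0.1704 0.2497] [0.612 0.097 0.218] [0.652 0.243 0.257] 171 227 139 152
dir [0.15908201 0.98726537] 80.84638327286797 ext -0.07371331406484995 0.0747436262185505 mid [0.62980774 0.1709054 ]
blue 315 [ 0.5039 -0.1557  0.1078] [ 0.488 -0.243  0.04 ] [ 0.525 -0.069  0.126] 291 352 189 205
dir [ 0.15873081 -0.9873219 ] -80.86676423751976 ext -0.08773391165293302 0.08818286767201579 mid [ 0.50398195 -0.15597056]
dh 183 [ 0.471  -0.1654  0.0938] [ 0.452 -0.242  0.071] [ 0.514 -0.082  0.103] 295 349 194 216
dir [-0.19843335  0.98011438] 101.44536048750071 ext -0.08341754396823525 0.07842255291813514 mid [ 0.47148853 -0.16784288]
```

View pics/crop1.png

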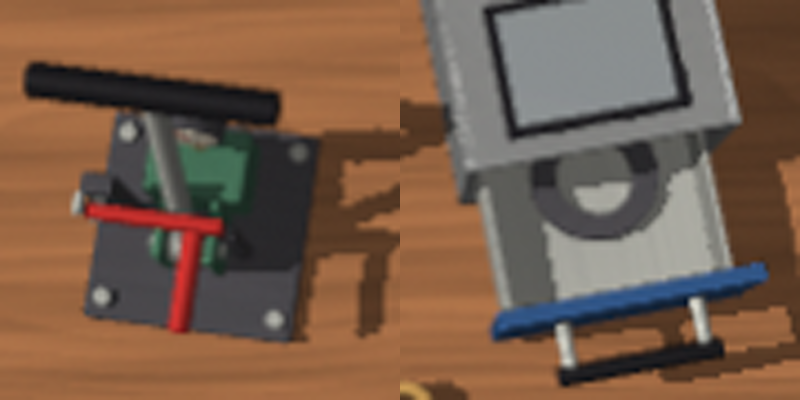

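```bash
cat >> h.py <<'E'
from scipy.spatial.transform import Rotation as Rn
def inc(target,Rt):
    s=readout.observe(); R0=Rn.from_quat(s['tcp_rot']); return ((R0.inv().apply(np.array(target)-s['position']))*1000).round(1),(R0.inv()*Rt).as_rotvec().round(4)
def down(jaw): # jaw angle in world, tool z down
    y=np.array([np.cos(jaw),np.sin(jaw),0]);z=np.array([0,0,-1.]);x=np.cross(y,z);return Rn.from_matrix(np.c_[x,y,z])
E
python3 - <<'E'
from h import *
P=np.load('pics/P.npy'); im=cv2.imread('pics/top0.png')
H,S,V=cv2.split(cv2.cvtColor(im,cv2.COLOR_BGR2HSV))
yaw=.1594; ex=np.array([np.cos(yaw),np.sin(yaw)]);ey=np.array([-ex[1],ex[0]])
box=np.zeros(H.shape,bool);box[85:225,260:360]=1
def st(n,m):
    q=P[box&m]; a=q[:,:2]@ex;b=q[:,:2]@ey
    print(n,len(q),'x',np.percentile(a,[1,5,50,95,99]).round(4),'y',np.percentile(b,[1,5,50,95,99]).round(4),'z',np.median(q[:,2]).round(4))
Z=P[...,2]
st('top',(Z>.122)&(Z<.138)&(S<80))
st('blue top',(Z>.1)&(S>120)&(H>100)&(H<125))
st('handle',(V<70)&(Z>.085)&(Z<.105)&(P[...,0]<.485))
st('ring',(V<110)&(S<80)&(Z>.03)&(Z<.045))
print(inc([.40,-.175,.25],down(np.pi/2+.16)))
print('via',inc([.36,.2,.25],down(np.pi/2+.16)))
E
```

```text
top 3937 x [0.5732 0.5802 0.6642 0.7756 0.7881] y [-0.3236 -0.3175 -0.2308 -0.1522 -0.1459] z 0.1313
blue top 240 x [0.4693 0.4696 0.4736 0.4786 0.4797] y [-0.3194 -0.3132 -0.2342 -0.1541 -0.1465] z 0.1201
handle 156 x [0.4276 0.4282 0.4333 0.4389 0.4402] y [-0.2883 -0.2843 -0.2378 -0.1873 -0.1824] z 0.0962
ring 358 x [0.4809 0.5278 0.5563 0.5872 0.6588] y [-0.3132 -0.3049 -0.2332 -0.1712 -0.147 ] z 0.0378
(array([-433. , -631.4,    3.3]), array([-0.0014, -0.0006, -0.4418]))
via (array([-290.2, -282.3,    2.8]), array([-0.0014, -0.0006, -0.4418]))
```

>>> carry_out([
  [[-290, -282, 0, 0, 0, -0.2, 255], [-290, -282, 0, 0, 0, -0.2, 255], [-290, -282, 0, 0, 0, -0.44, 255], [-290, -282, 0, 0, 0, -0.44, 255], [-290, -282, 0, 0, 0, -0.44, 255], [-290, -282, 0, 0, 0, -0.44, 255], [-290, -282, 0, 0, 0, -0.44, 255], [-435, -630, 0, 0, 0, -0.44, 255], [-435, -630, 0, 0, 0, -0.44, 255], [-435, -630, 0, 0, 0, -0.44, 255], [-435, -630, 0, 0, 0, -0.44, 255], [-435, -630, 0, 0, 0, -0.44, 255]],
], grip_force=40)

```text
clock: 1.65
position: [0.395, -0.1118, 0.2534]
tcp_rot: [-0.079, 0.997, -0.0, 0.0]
ft_force: [0.5, -0.0, 0.3]
grip_width: -0.0
```

```bash
python3 - <<'E'
from h import *
print(readout.observe()); print(inc([.407,-.171,.098],down(np.pi/2+.16)))
E
```

```text
{'clock': 1.65, 'joint_pos': array([-5.72393848e-01, -2.95501517e-01,  2.02716737e+00,  3.02838203e-04,
        1.40918396e+00, -2.30092694e+00]), 'joint_velocities': array([-1.05905125,  0.49492442, -0.37602996,  0.00544595, -0.12267601,
       -1.05602002]), 'tau': array([  4.51093689, -24.5261246 , -31.28141999,  -0.24745094,
         0.36794348,   1.07268579]), 'position': array([ 0.39503517, -0.11180551,  0.25335191]), 'tcp_rot': array([-7.87624052e-02,  9.96893336e-01, -1.06287388e-04,  3.85996354e-04]), 'ft_force': array([ 0.51760155, -0.0235034 ,  0.32383767]), 'torque': array([ 0.03511385, -0.078766  ,  0.00489756]), 'grip_width': -1.522319526650279e-05}
(array([ -2.4, -60.3, 155.4]), array([-0.0003,  0.0008, -0.0023]))
```

>>> carry_out([
  [[-2, -45, 50, 0, 0, 0, 255], [-2, -45, 100, 0, 0, 0, 255], [-2, -45, 100, 0, 0, 0, 255], [-2, -45, 100, 0, 0, 0, 255]],
])

```text
clock: 2.15
position: [0.4051, -0.154, 0.155]
tcp_rot: [-0.079, 0.997, -0.001, 0.001]
ft_force: [0.4, -0.4, -0.2]
grip_width: -0.0002
```

```bash
python3 - <<'E'
from h import *
s=readout.observe(); print(s['position'],s['joint_pos']); print(inc([.407,-.171,.098],down(np.pi/2+.16)))
E
```

```text
[ 0.40513997 -0.15398171  0.15501348] [-6.43541448e-01 -1.18071754e-01  2.08132723e+00  5.89358181e-05
  1.17629462e+00 -2.37328599e+00]
(array([  0.9, -17. ,  57. ]), array([-0.0014,  0.0015, -0.0011]))
```

>>> carry_out([
  [[0, -17, 57, 0, 0, 0, 255], [0, -17, 57, 0, 0, 0, 255], [-25, -17, 57, 0, 0, 0, 255], [-35, -17, 57, 0, 0, 0, 255], [-45, -17, 57, 0, 0, 0, 255], [-55, -17, 57, 0, 0, 0, 255], [-65, -17, 57, 0, 0, 0, 255], [-75, -17, 57, 0, 0, 0, 255], [-85, -17, 57, 0, 0, 0, 255], [-95, -17, 57, 0, 0, 0, 255]],
])

```text
clock: 3.4
position: [0.5014, -0.1555, 0.0962]
tcp_rot: [-0.079, 0.997, 0.0, -0.0]
ft_force: [-3.4, -1.5, 1.6]
grip_width: 0.0001
```

```bash
python3 - <<'E'
from h import *
s=readout.observe(); print(s['position'],s['ft_force'])
c=snap('top','top1'); im=cv2.imread('pics/top1.png'); cv2.imwrite('pics/crop2.png',cv2.resize(im[80:260,230:410],(600,600),interpolation=2))
E
```

```text
[ 0.50142    -0.15552513  0.09619357] [-3.35646266 -1.45312229  1.55840569]
```

View pics/crop2.png

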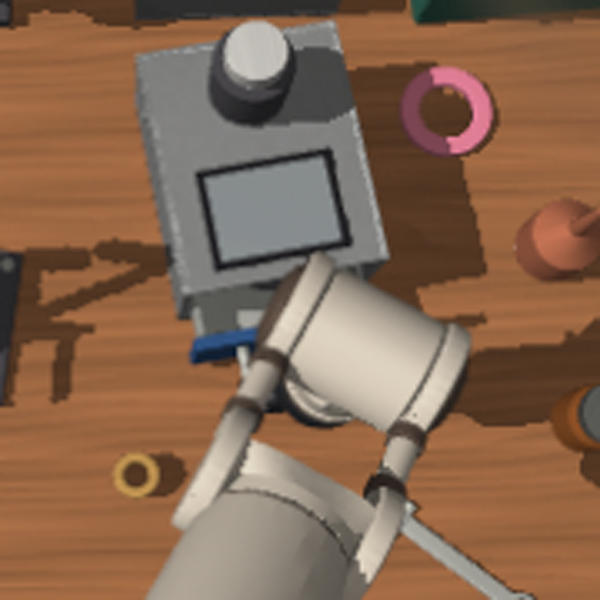

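The drawer is moving in, with 3.4 N on the tool. I keep pushing, more slowly towards the stop.

>>> carry_out([
  [[-8, 0, 0, 0, 0, 0, 255], [-16, 0, 0, 0, 0, 0, 255], [-22, 0, 0, 0, 0, 0, 255], [-27, 0, 0, 0, 0, 0, 255], [-31, 0, 0, 0, 0, 0, 255], [-34, 0, 0, 0, 0, 0, 255]],
])

```text
clock: 4.2
position: [0.5345, -0.1502, 0.0961]
tcp_rot: [-0.079, 0.997, 0.0, -0.0]
ft_force: [-1.3, 0.5, -0.1]
grip_width: 0.0002
```

>>> carry_out([
  [[-1.5, 0, 0, 0, 0, 0, 255], [-3, 0, 0, 0, 0, 0, 255], [-3, 0, 0, 0, 0, 0, 255]],
])

```text
clock: 4.58
position: [0.5365, -0.1498, 0.0961]
tcp_rot: [-0.079, 0.997, 0.0, -0.001]
ft_force: [-5.7, -0.8, 1.4]
grip_width: -0.0001
```

>>> carry_out([
  [[-1.5, 0, 0, 0, 0, 0, 255], [-3, 0, 0, 0, 0, 0, 255], [-3, 0, 0, 0, 0, 0, 255]],
])

```text
clock: 4.95
position: [0.5368, -0.1498, 0.096]
tcp_rot: [-0.079, 0.997, 0.0, -0.005]
ft_force: [-17.8, -3.3, 9.4]
grip_width: -0.0002
```

Motion stopped and the force rose to 18 N, where I expected the stop. I back off and lift clear.

>>> carry_out([
  [[20, 0, 0, 0, 0, 0, 255], [50, 0, 0, 0, 0, 0, 255], [60, 0, -60, 0, 0, 0, 0], [60, 60, -120, 0, 0, 0, 0], [60, 120, -150, 0, 0, -0.1, 0], [60, 180, -150, 0, 0, -0.1, 0], [60, 240, -150, 0, 0, -0.1, 0], [60, 240, -150, 0, 0, 0, 0], [60, 240, -150, 0, 0, 0, 0]],
])

```text
clock: 6.08
position: [0.4436, 0.0793, 0.2469]
tcp_rot: [-0.081, 0.997, 0.0, 0.001]
ft_force: [0.4, -0.4, 0.4]
grip_width: 0.0851
```

```bash
python3 - <<'E'
from h import *
s=readout.observe(); print(s['position'],s['ft_force'],s['joint_pos'],s['grip_width'])
c=snap('top','top2'); im=cv2.imread('pics/top2.png'); cv2.imwrite('pics/crop3.png',cv2.resize(im[80:260,150:390],(800,600),interpolation=2))
P=pts(c);H,S,V=cv2.split(cv2.cvtColor(im,cv2.COLOR_BGR2HSV))
yaw=.1594; ex=np.array([np.cos(yaw),np.sin(yaw)])
m=(P[...,2]>.1)&(P[...,2]<.14)&(S>120)&(H>100)&(H<125); m[:,:260]=0
print(m.sum(), np.percentile(P[m][:,:2]@ex,[1,50,99]))
ang=np.pi/2-.16
print(inc([.530,.172,.20],down(ang)))
E
```

```text
[0.44355225 0.07934148 0.24692027] [ 0.39673391 -0.44048833  0.35337179] [-9.26187813e-02 -1.72501047e-01  1.93885293e+00  4.46149976e-04
  1.37312527e+00 -1.82556471e+00] 0.08507144134676091
274 [0.55959907 0.56376062 0.57060438]
(array([-100.2,   78.6,   46.8]), array([-2.000e-04,  1.600e-03,  3.212e-01]))
```

View pics/crop3.png

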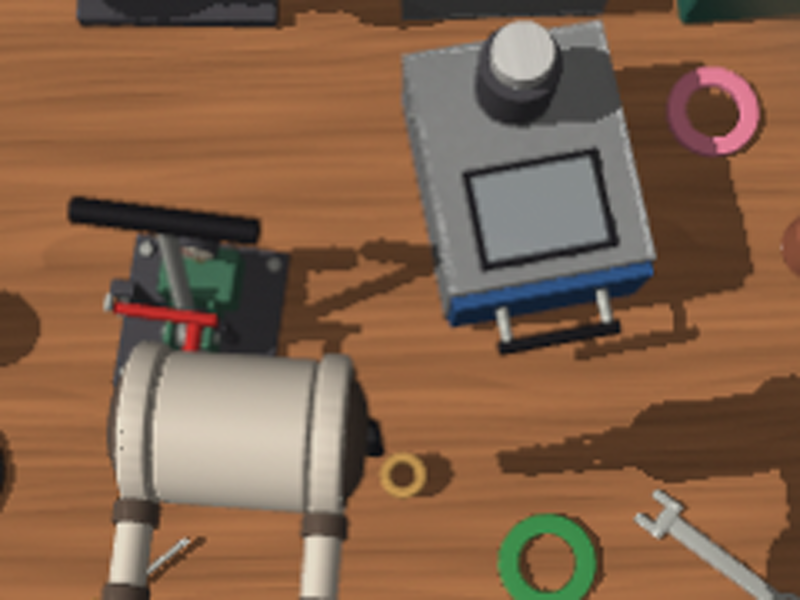

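The blue front is flush with the cabinet front, so the drawer is shut. Before lowering beside the T-handle, I check the wrist camera's side.

```bash
python3 - <<'E'
from h import *
c=dict(np.load('pics/wrist0.npz')); C=-c['R'].T@c['t']
R0=Rn.from_quat([1.40446073e-01,9.90088050e-01,-7.00302703e-04,-2.52902019e-04])
print('cam in tool',R0.inv().apply(C-np.array([0.15972158,0.55191115,0.25251816])), 'look',R0.inv().apply(c['R'][2]))
E
```

```text
cam in tool [ 7.77216310e-02  8.41139916e-05 -1.20687794e-01] look [-3.00955246e-01 -9.36678294e-04  9.53637805e-01]
```

>>> carry_out([
  [[0, 0, 0, 0, 0, 0.16, 0], [-35, 40, 0, 0, 0, 0.32, 0], [-70, 79, 0, 0, 0, 0.32, 0], [-70, 79, 0, 0, 0, 0.32, 0], [-70, 79, 0, 0, 0, 0.32, 0]],
])

```text
clock: 6.75
position: [0.5002, 0.166, 0.246]
tcp_rot: [0.081, 0.997, -0.0, -0.0]
ft_force: [0.7, -0.3, -0.2]
grip_width: 0.0852
```

```bash
python3 - <<'E'
from h import *
c=snap('wrist','w1')
P=pts(c);np.save('pics/Pw.npy',P);im=cv2.imread('pics/w1.png');H,S,V=cv2.split(cv2.cvtColor(im,cv2.COLOR_BGR2HSV))
red=((H<8)|(H>172))&(S>150)&(V>60)&(P[...,2]>.1)&(P[...,2]<.14)
cv2.imwrite('pics/red.png',red*255)
s=readout.observe();print(s['position'])
yw=-.16;ex=np.array([np.cos(yw),np.sin(yw)]);ey=np.array([-ex[1],ex[0]]);O=np.array([.574,.180])
q=P[red];a=(q[:,:2]-O)@ex;b=(q[:,:2]-O)@ey
print(len(q),np.percentile(a,[0,1,50,99]).round(4),np.percentile(b,[1,50,99]).round(4))
pin=(a<-.015); t=np.c_[a,b,q[:,2]][pin]; print('pin',len(t),t.mean(0),np.percentile(t,[2,98],axis=0)); print(np.polyfit(t[:,0],t[:,1],1))
E
```

```text
[0.50001196 0.16580932 0.24620312]
2171 [-0.0697 -0.0692 -0.0034  0.0049] [-0.0315 -0.0098  0.0513]
pin 798 [-0.04380573 -0.01443673  0.12531457] [[-0.06933293 -0.02085855  0.1206693 ]
 [-0.01646434 -0.00778948  0.12783004]]
[-0.00795951 -0.0147854 ][ WARN:0@1.481] global loadsave.cpp:1063 imwrite_ Unsupported depth image for selected encoder is fallbacked to CV_8U.
```

View pics/w1.png

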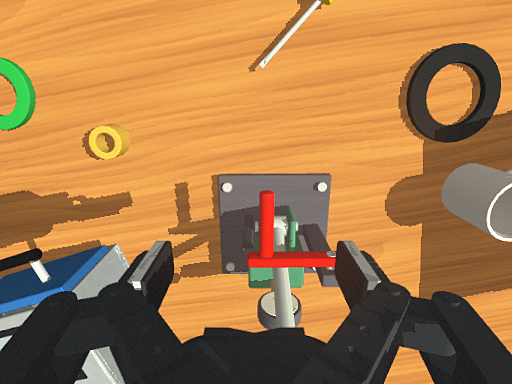

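The red pin at (266,222) in the wrist view measures within 2 mm of the expected position. I descend on it with partly closed fingers.

```bash
python3 - <<'E'
from h import *
print(inc([.5293,.1723,.125],down(np.pi/2-.16)))
E
```

```text
(array([-27.9,  11.2, 121.2]), array([-0.0004, -0.0002, -0.0028]))
```

>>> carry_out([
  [[-14, 11, 20, 0, 0, 0, 100], [-28, 11, 60, 0, 0, 0, 100], [-28, 11, 90, 0, 0, 0, 100], [-28, 11, 110, 0, 0, 0, 100], [-28, 11, 121, 0, 0, 0, 100], [-28, 11, 121, 0, 0, 0, 100], [-28, 11, 121, 0, 0, 0, 100]],
])

```text
clock: 7.68
position: [0.5302, 0.1734, 0.1266]
tcp_rot: [0.081, 0.997, 0.0, 0.001]
ft_force: [-0.4, 0.8, 0.7]
grip_width: 0.0521
```

```bash
python3 - <<'E'
from h import *
c=snap('wrist','w2');s=readout.observe();print(s['position'],s['ft_force'],s['grip_width'])
E
```

```text
[0.53019918 0.17346163 0.12661278] [-0.5637943   0.05997886  0.39653596] 0.05202720055047731
```

View pics/w2.png

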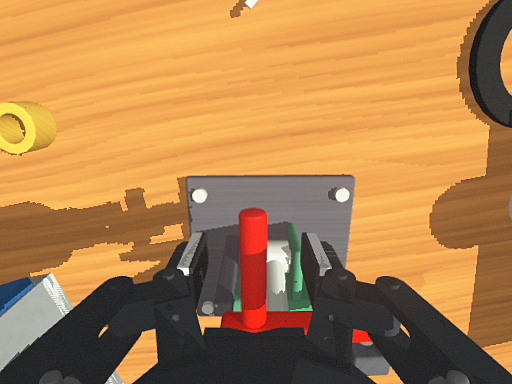

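The pin, running from (254,212) to (254,320), lies centred between the fingers. I close on it gently.

>>> carry_out([
  [[0, 0, 0, 0, 0, 0, 255], [0, 0, 0, 0, 0, 0, 255], [0, 0, 0, 0, 0, 0, 255], [0, 0, 0, 0, 0, 0, 255]],
], grip_force=25)

```text
clock: 8.22
position: [0.5295, 0.1731, 0.1257]
tcp_rot: [0.081, 0.997, -0.001, 0.0]
ft_force: [-1.8, -4.4, 4.4]
grip_width: 0.0131
```

>>> carry_out([
  [[0, 1, -11, 0, 0, 0, 255], [0, 4, -22, 0, 0, 0, 255], [0, 8, -32, 0, 0, 0, 255], [0, 14, -41, 0, 0, 0, 255], [0, 22, -49, 0, 0, 0, 255], [0, 31, -55, 0, 0, 0, 255]],
])

```text
clock: 8.98
position: [0.5338, 0.1991, 0.1829]
tcp_rot: [0.081, 0.997, -0.006, -0.001]
ft_force: [-12.2, -21.5, 22.9]
grip_width: 0.0131
```

```bash
python3 - <<'E'
from h import *
c=snap('wrist','w3');c=snap('scene','s3');im=cv2.imread('pics/s3.png');a=cv2.resize(im[170:300,240:370],(400,400),interpolation=2);b=cv2.resize(cv2.imread('pics/w3.png'),(400,300));cv2.imwrite('pics/m3.png',np.hstack([a,cv2.copyMakeBorder(b,0,100,0,0,cv2.BORDER_CONSTANT)]))
E
```

```text
(no output)
```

View pics/m3.png

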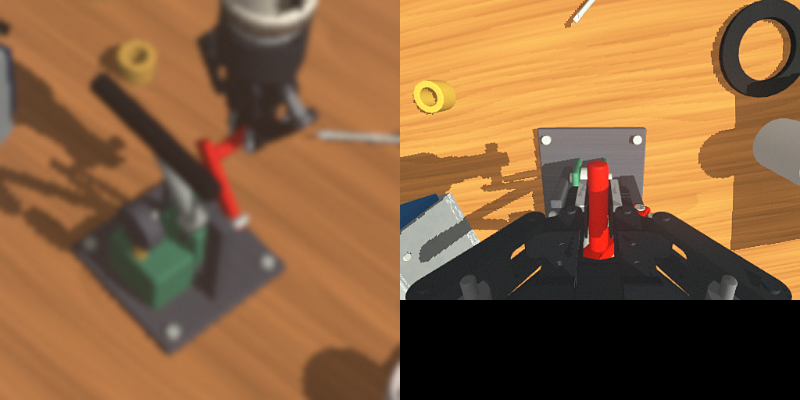

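The catch follows, but I'm pressing inward at about 33 N because the arc is slightly off. I correct outward and continue.

>>> carry_out([
  [[0, -4.5, -2, 0, 0, 0, 255], [0, 0, -6, 0, 0, 0, 255], [0, 5, -8.5, 0, 0, 0, 255], [0, 11, -11, 0, 0, 0, 255], [0, 18, -13, 0, 0, 0, 255]],
])

```text
clock: 9.7
position: [0.5377, 0.2214, 0.1941]
tcp_rot: [0.081, 0.997, -0.001, 0.0]
ft_force: [-0.9, -6.4, 8.6]
grip_width: 0.0127
```

>>> carry_out([
  [[0, 6.5, -3, 0, 0, 0, 255], [0, 13, -3.5, 0, 0, 0, 255], [0, 20, -4, 0, 0, 0, 255], [0, 26.5, -3.5, 0, 0, 0, 255], [0, 33, -2.5, 0, 0, 0, 255], [0, 39, -0.5, 0, 0, 0, 255]],
])

```text
clock: 10.45
position: [0.5438, 0.2609, 0.1936]
tcp_rot: [0.081, 0.997, 0.0, 0.0]
ft_force: [2.3, -3.3, 2.3]
grip_width: 0.0129
```

```bash
python3 - <<'E'
from h import *
c=snap('wrist','w4');c=snap('scene','s4');im=cv2.imread('pics/s4.png');a=cv2.resize(im[170:300,240:370],(400,400),interpolation=2);b=cv2.resize(cv2.imread('pics/w4.png'),(400,300));cv2.imwrite('pics/m4.png',np.hstack([a,cv2.copyMakeBorder(b,0,100,0,0,cv2.BORDER_CONSTANT)]))
s=readout.observe();print(s['position'],s['ft_force'])
E
```

```text
[0.54378398 0.26122075 0.19335936] [ 3.16229802 -2.26448783  1.83404324]
```

View pics/m4.png

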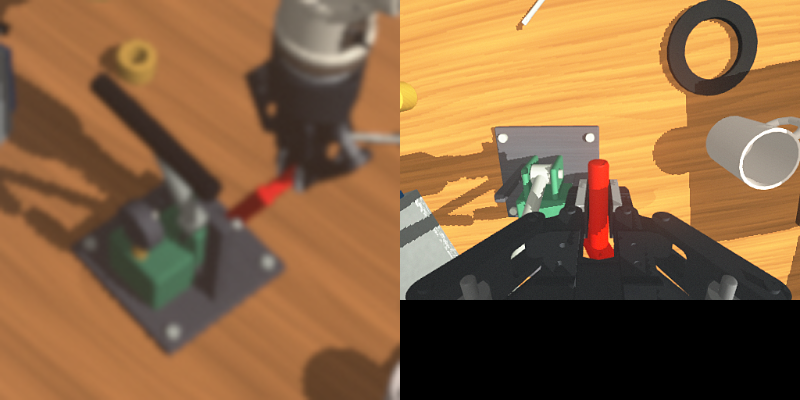

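Past upright now. I carry it to near the open stop, release, lift and look.

>>> carry_out([
  [[0, 5, 2, 0, 0, 0, 255], [0, 9, 5, 0, 0, 0, 255], [0, 9, 5, 0, 0, 0, 100], [0, 9, 5, 0, 0, 0, 100], [0, 9, 5, 0, 0, 0, 100], [0, 9, -30, 0, 0, 0, 100], [40, 0, -70, 0, 0, 0, 100], [60, -20, -80, 0, 0, 0, 100], [60, -20, -80, 0, 0, 0, 100]],
])

```text
clock: 11.68
position: [0.4806, 0.2503, 0.2752]
tcp_rot: [0.081, 0.997, 0.001, 0.001]
ft_force: [0.2, -0.7, 0.5]
grip_width: 0.0517
```

```bash
python3 - <<'E'
from h import *
c=snap('wrist','w5');c=snap('scene','s5');im=cv2.imread('pics/s5.png');a=cv2.resize(im[170:300,240:370],(400,400),interpolation=2);b=cv2.resize(cv2.imread('pics/w5.png'),(400,300));cv2.imwrite('pics/m5.png',np.hstack([a,cv2.copyMakeBorder(b,0,100,0,0,cv2.BORDER_CONSTANT)]))
s=readout.observe();print(s['position'],s['ft_force'],s['joint_pos'])
E
```

```text
[0.4811442  0.25042874 0.27351504] [-0.18165865 -0.08698863 -0.00095118] [ 2.56801479e-01  6.01258705e-02  1.66334146e+00  3.98253448e-04
  1.41811516e+00 -1.15195460e+00]
```

View pics/m5.png

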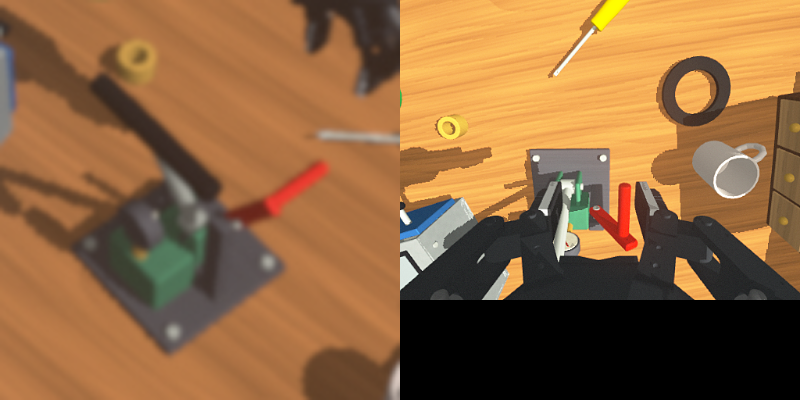

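Catch bar and pin are leaning over on the +y side at (625,230) in the wrist crop, well past upright, so it rests at the open stop. Next is the T-handle at its -y half, jaws along the stand's x.

```bash
python3 - <<'E'
from h import *
print(inc([.6253,.1295,.33],down(-.16)))
E
```

```text
(array([-161.8,  -96.1,  -56.5]), array([ 2.0000e-04, -4.0000e-04,  1.5687e+00]))
```

>>> carry_out([
  [[0, 0, -30, 0, 0, 0.18, 0], [-20, -40, -56, 0, 0, 0.36, 0], [-60, -70, -56, 0, 0, 0.54, 0], [-100, -96, -56, 0, 0, 0.72, 0], [-130, -96, -56, 0, 0, 0.9, 0], [-162, -96, -56, 0, 0, 1.08, 0], [-162, -96, -56, 0, 0, 1.26, 0], [-162, -96, -56, 0, 0, 1.44, 0], [-162, -96, -56, 0, 0, 1.57, 0], [-162, -96, -56, 0, 0, 1.57, 0], [-162, -96, -56, 0, 0, 1.57, 0]],
])

```text
clock: 13.15
position: [0.6257, 0.1296, 0.329]
tcp_rot: [0.761, 0.649, -0.0, -0.0]
ft_force: [0.8, -0.7, 0.3]
grip_width: 0.0855
```

```bash
python3 - <<'E'
from h import *
c=snap('wrist','w6')
P=pts(c);s=readout.observe();print(s['position'],s['joint_pos'])
im=cv2.imread('pics/w6.png');V=im.max(2)
yw=-.16;ex=np.array([np.cos(yw),np.sin(yw)]);ey=np.array([-ex[1],ex[0]]);O=np.array([.574,.180])
m=(V<70)&(P[...,2]>.22)&(P[...,2]<.256);q=P[m];a=(q[:,:2]-O)@ex;b=(q[:,:2]-O)@ey
k=(abs(b)<.09)&(abs(a-.06)<.03);print(k.sum(),np.percentile(a[k],[2,50,98]),np.percentile(b[k],[2,50,98]),np.percentile(q[k,2],[2,50,98]))
print(inc([.6253,.1295,.245],down(-.16)))
E
```

```text
[0.62565757 0.12954486 0.32920104] [1.53445224e-02 2.87698353e-01 1.29764605e+00 1.04359565e-04
 1.55702051e+00 1.74651564e-01]
4891 [0.0475609  0.05767779 0.06716739] [-0.06763606  0.00768611  0.07037057] [0.24445299 0.25033485 0.25278211]
(array([-0.1, -0.3, 84.2]), array([-0.0008,  0.    ,  0.0007]))
```

View pics/w6.png

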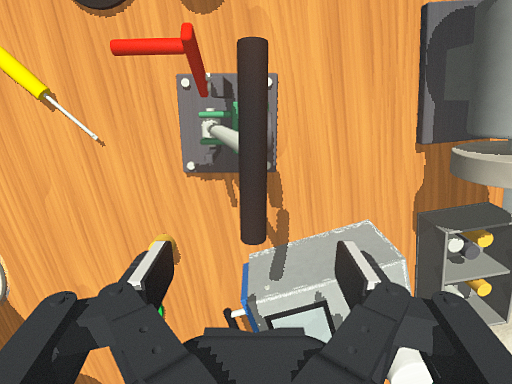

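The black bar runs from (252,40) to (252,243), centred between the jaws in x. The red catch at (150,45)-(205,95) is swung aside. I descend, then grip.

>>> carry_out([
  [[0, -1, 40, 0, 0, 0, 0], [0, -1, 70, 0, 0, 0, 0], [0, -1, 84, 0, 0, 0, 0], [0, -1, 84, 0, 0, 0, 0], [0, -1, 84, 0, 0, 0, 150], [0, -1, 84, 0, 0, 0, 255], [0, -1, 84, 0, 0, 0, 255], [0, -1, 84, 0, 0, 0, 255], [0, -1, 84, 0, 0, 0, 255]],
], grip_force=50)

```text
clock: 14.32
position: [0.6248, 0.1297, 0.2466]
tcp_rot: [0.762, 0.648, 0.0, 0.0]
ft_force: [-0.1, 0.5, 3.1]
grip_width: 0.0205
```

>>> carry_out([
  [[0, -9.5, -2.5, -0.03, 0, 0, 255], [0, -19.5, -5, -0.06, 0, 0, 255], [0, -29, -7, -0.09, 0, 0, 255], [0, -39, -8, -0.12, 0, 0, 255], [0, -49, -9, -0.15, 0, 0, 255], [0, -59, -9, -0.18, 0, 0, 255]],
])

```text
clock: 15.08
position: [0.5687, 0.1385, 0.2563]
tcp_rot: [0.758, 0.645, 0.061, 0.072]
ft_force: [7.6, -1.9, 1.4]
grip_width: 0.0206
```

```bash
cat > n.py <<'E'
from h import *
# bar pos relative to start-grip TCP
s=readout.observe();R=Rn.from_quat(s['tcp_rot']);p0=np.array([.6248,.1297,.2463]);ex=np.array([.9872,-.1593,0])
d=s['position']-p0;print('dx',d@ex*1e3,'dz',d[2]*1e3,'lat',d@np.array([.1593,.9872,0])*1e3,'tilt',R.as_matrix()[:,2],'f',s['ft_force'],s['grip_width'],s['joint_pos'].round(2))
for al in(0,-.1,-.2,-.3,-.4,-.5,-.53):
    t=p0+ex*.2*(np.sin(al)-np.sin(.3))+np.array([0,0,.2*(np.cos(al)-np.cos(.3))])
    print(al,(R.inv().apply(t-s['position'])*1e3).round(1))
E
python3 n.py
```

```text
dx -56.801239934696895 dz 10.039127087014627 lat -0.23587610772559467 tilt [ 0.18570787 -0.02981775 -0.98215248] f [ 7.58336544 -1.93230927  1.42333877] 0.02057504896547604 [ 0.05  0.06  1.71 -0.04  1.19  0.23]
0 [ 0.2 -2.5  0.7]
-0.1 [  0.2 -22.3  -2.1]
-0.2 [  0.2 -42.2  -2.9]
-0.3 [  0.2 -62.2  -1.7]
-0.4 [  0.1 -81.9   1.5]
-0.5 [ 1.000e-01 -1.012e+02  6.700e+00]
-0.53 [ 1.000e-01 -1.069e+02  8.600e+00]
```

The handle follows with about 8 N, as expected. I continue to full pull.

>>> carry_out([
  [[0, -10, -2, -0.03, 0, 0, 255], [0, -20, -3, -0.06, 0, 0, 255], [0, -30, -4, -0.09, 0, 0, 255], [0, -40, -4, -0.13, 0, 0, 255], [0, -50, -3, -0.16, 0, 0, 255], [0, -60, -2, -0.19, 0, 0, 255], [0, -70, -1, -0.22, 0, 0, 255], [0, -79, 1, -0.25, 0, 0, 255], [0, -88, 3, -0.28, 0, 0, 255], [0, -94, 5, -0.3, 0, 0, 255]],
])

```text
clock: 16.32
position: [0.48, 0.1526, 0.2386]
tcp_rot: [0.738, 0.628, 0.159, 0.187]
ft_force: [4.7, -9.3, 10.0]
grip_width: 0.0203
```

```bash
python3 n.py
```

```text
dx -146.59222884507182 dz -7.665452344846447 lat -0.4357501582241222 tilt [ 0.46885314 -0.07646523 -0.87996011] f [ 4.69966932 -9.30028436  9.95653983] 0.020283517701969726 [ 0.15 -0.32  2.14 -0.2   0.85  0.41]
0 [ 0.5 84.9 27. ]
-0.1 [ 0.5 66.8 18.4]
-0.2 [ 0.5 48.  11.6]
-0.3 [ 0.4 28.6  6.7]
-0.4 [0.4 8.8 3.9]
-0.5 [  0.4 -11.1   3. ]
-0.53 [  0.4 -17.1   3.1]
```

>>> carry_out([
  [[0, -4, 0.5, 0, 0, 0, 255], [0, -8, 1, 0, 0, 0, 255], [0, -8, 1, 0, 0, 0, 255]],
])

```text
clock: 16.7
position: [0.4748, 0.1535, 0.2363]
tcp_rot: [0.738, 0.628, 0.159, 0.188]
ft_force: [0.3, -10.9, 17.4]
grip_width: 0.0204
```

>>> carry_out([
  [[0, -3, 0, 0, 0, 0, 255], [0, -3, 0, 0, 0, 0, 255], [0, -3, 0, 0, 0, 0, 255]],
])

```text
clock: 17.08
position: [0.4727, 0.1538, 0.2353]
tcp_rot: [0.738, 0.628, 0.16, 0.188]
ft_force: [2.4, -11.0, 16.1]
grip_width: 0.0205
```

```bash
python3 n.py
```

```text
dx -154.0289923864954 dz -10.989149506982848 lat -0.4326964114338076 tilt [ 0.47225788 -0.07694999 -0.87809521] f [  2.35595294 -10.98600467  16.09261356] 0.02048106258119338 [ 0.16 -0.34  2.16 -0.2   0.85  0.42]
0 [ 0.5 92.9 27.9]
-0.1 [ 0.5 74.9 19.3]
-0.2 [ 0.5 56.1 12.4]
-0.3 [ 0.5 36.7  7.5]
-0.4 [ 0.4 16.9  4.5]
-0.5 [ 0.4 -3.   3.6]
-0.53 [ 0.4 -9.   3.6]
```

>>> carry_out([
  [[0, -2, -1, 0, 0, 0, 255], [0, -4, -1, 0, 0, 0, 255], [0, -4, -1, 0, 0, 0, 255], [0, -4, -1, 0, 0, 0, 255]],
])

```text
clock: 17.58
position: [0.4682, 0.1545, 0.2333]
tcp_rot: [0.738, 0.628, 0.159, 0.188]
ft_force: [5.0, -10.2, 12.4]
grip_width: 0.0199
```

>>> carry_out([
  [[0, -3, 0, 0, 0, 0, 255], [0, -3, 0, 0, 0, 0, 255], [0, -3, 0, 0, 0, 0, 255]],
])

```text
clock: 17.95
position: [0.4667, 0.1548, 0.2327]
tcp_rot: [0.738, 0.628, 0.16, 0.189]
ft_force: [10.2, -12.1, 11.5]
grip_width: 0.0204
```

```bash
python3 n.py|head -1
```

```text
dx -160.09982013334374 dz -13.55220681726363 lat -0.44583930253249804 tilt [ 0.4732961  -0.07691855 -0.8775388 ] f [ 10.15386652 -12.14883766  11.50392045] 0.020392471047417687 [ 0.16 -0.35  2.18 -0.21  0.85  0.42]
```

>>> carry_out([
  [[0, -3, 0, 0, 0, 0, 255], [0, -3, 0, 0, 0, 0, 255], [0, -3, 0, 0, 0, 0, 255]],
])

```text
clock: 18.32
position: [0.4659, 0.1549, 0.2325]
tcp_rot: [0.737, 0.628, 0.162, 0.19]
ft_force: [23.3, -13.7, 6.3]
grip_width: 0.0202
```

>>> carry_out([
  [[0, -2, 0, 0, 0, 0, 255], [0, -2, 0, 0, 0, 0, 255], [0, -2, 0, 0, 0, 0, 255]],
])

```text
clock: 18.7
position: [0.4654, 0.155, 0.2323]
tcp_rot: [0.737, 0.627, 0.163, 0.191]
ft_force: [30.9, -13.6, 3.8]
grip_width: 0.02
```

```bash
python3 n.py|head -1; python3 - <<'E'
from h import *
c=snap('top','t8');P=pts(c);im=cv2.imread('pics/t8.png');V=im.max(2)
c2=snap('scene','s8');i2=cv2.imread('pics/s8.png')
cv2.imwrite('pics/m8.png',np.hstack([cv2.resize(im[120:240,140:260],(400,400),interpolation=2),cv2.resize(i2[160:300,240:380],(400,400),interpolation=2)]))
yw=-.16;ex=np.array([np.cos(yw),np.sin(yw)]);ey=np.array([-ex[1],ex[0]]);O=np.array([.574,.180])
a=(P[...,:2]-O)@ex;b=(P[...,:2]-O)@ey
m=(V<70)&(abs(b)<.08)&(a>-.14)&(a<-.04)&(P[...,2]>.2)&(P[...,2]<.25)
for lo,hi in((-.08,-.05),(0,.03),(.03,.06),(.06,.08)):
    k=m&(b>lo)&(b<hi);print(lo,k.sum(),np.percentile(a[k],[5,50,95]) if k.sum() else '', np.median(P[...,2][k]) if k.sum() else '')
E
```

```text
dx -161.3834907599959 dz -14.00807169430221 lat -0.433085149652837 tilt [ 0.48087    -0.07699482 -0.87340474] f [ 30.90542184 -13.63021267   3.79527736] 0.01996144535124395 [ 0.17 -0.36  2.19 -0.21  0.84  0.43]
-0.08 78 [-0.10782656 -0.09850849 -0.0892474 ] 0.2342383382421913
0 90 [-0.10741239 -0.09877772 -0.08989706] 0.23410262846965724
0.03 94 [-0.10797803 -0.09941762 -0.08996363] 0.23440045819731986
0.06 37 [-0.10730138 -0.09950987 -0.08963219] 0.23390516721777757
```

View pics/m8.png

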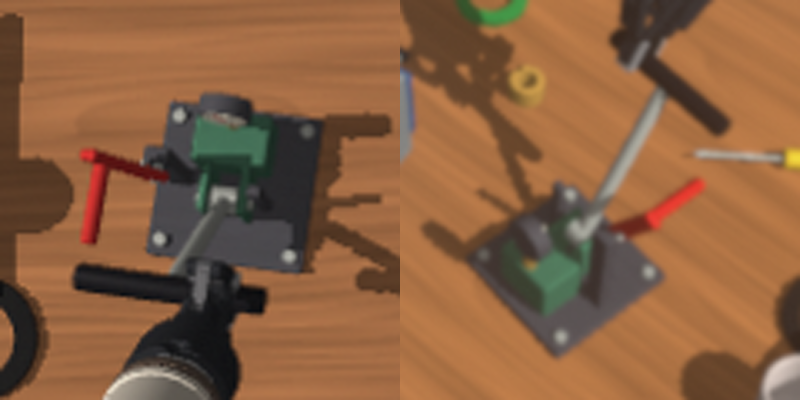

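The handle is at full pull. The bar measures 98 mm to the -x side (expected 96), and the force climbs with no motion. I ease slightly and do a final check.

>>> carry_out([
  [[0, 1, 0, 0, 0, 0, 255], [0, 1, 0, 0, 0, 0, 255], [0, 1, 0, 0, 0, 0, 255], [0, 1, 0, 0, 0, 0, 255]],
])

```text
clock: 19.3
position: [0.4657, 0.1549, 0.2324]
tcp_rot: [0.737, 0.627, 0.163, 0.191]
ft_force: [27.1, -13.7, 4.1]
grip_width: 0.0202
```

```bash
python3 n.py|head -1; python3 - <<'E'
from h import *
c=snap('top','t9')
E
```

```text
dx -161.13171999448855 dz -13.923994629261221 lat -0.4344432111993062 tilt [ 0.47932421 -0.07694124 -0.87425874] f [ 27.12151913 -13.73781609   4.12566254] 0.020245476667175938 [ 0.17 -0.36  2.19 -0.21  0.84  0.43]
```

View pics/t9.png

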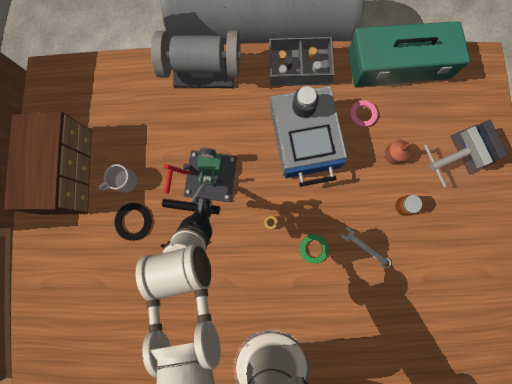

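The drawer is shut at (315,170), the catch is open at (172,178) and the bar is held at (192,206). The bystanders haven't moved; the screwdriver is hidden under the arm here but was in place in the last scene view.

```bash
python3 -c "
from workcell import job; print(job.hand_in())"
```

```text
the job is handed in; nothing more can be done
None
```

I finished all three steps in the order asked and handed the job in at about 19 s, with the gripper still holding the T-handle at full pull.

- **Drawer:** I pushed it in until it stopped, with about 18 N on the tool. In the top view its blue front is flush with the cabinet. I did not see the ring again after the drawer shut; it was lying inside when I began pushing.
- **Catch:** I carried it past upright and let it go. The later pictures show it lying over on the stand's +y side, but I did not measure its angle. Partway round, my arc was slightly off and the force on the tool rose to about 33 N. I corrected the path and it dropped to about 11 N.
- **Handle:** I pulled it to its end stop, where the force kept rising with almost no movement. The bar measured 98 mm towards the robot against the 96 mm expected, which is within the calibration. I then eased off slightly, leaving about 27 N of pull and 50 N of grip. About 14 N of sideways force remained on the tool, which I did not explain.
- **Bystanders:** in the last top view they look unmoved. The screwdriver was hidden under the arm there. A scene view a moment earlier showed part of it, looking undisturbed.

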